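Gauge the turned toy posts

TASK

Sort the two round turned posts by the bored gauge block: slide the one that fits down through the gauge's bore, upright, until its foot rests on the bench, and leave it there. Stand the one that is too thick for the bore upright on the floor of the empty green tray.

Things in the scene. Friction and masses are not known exactly. Their poses are not given: they have to be found in the camera images.
- slim_post: the slim turned post: plain pale wood cylinder, 30 mm diameter, 100 mm tall, with two thin dark rings near its foot, standing upright and loose on the bench. Origin at the centre of its foot (underside), z axis up along the post. About 45 g. It fits the gauge's bore with 20 mm to spare.
- thick_post: the thick turned post: same wood, same shape and rings, 62 mm diameter, 100 mm tall, standing upright and loose on the bench. Origin at the centre of its foot, z axis up along the post. About 170 g. Too thick for the bore.
- gauge_hole0 (a point): centre of the bore's mouth, on the top face of the gauge: a plain aluminium block 120 x 120 mm, 45 mm high, fixed to the bench, with one upright round bore of 50 mm diameter through its middle, open right down to the bench top (small 3 mm chamfer at the mouth). The point lies 45 mm above the bench.
- tray_in (a point): centre of the inner floor of the empty green open tray: 180 x 180 mm outside, 35 mm high, walls 6 mm thick, inner floor 6 mm above the bench, fixed. x and y axes run parallel to its walls.
Mind the look-alikes: they are no part of the job. What is shaped like the thick_post but purple is not meant. Of the things shaped like the part that bears gauge_hole0, the aluminium one is meant.

How it is judged:
By the outcome, as a careful person would: the job done as asked, in the order asked, and still so for the second after the job is handed in, with the robot touching nothing.
It also fails if it takes over 59 s, if anything falls off the work surface, if the arm or the gripper's body presses on something with over 40 N, if the wrist force passes 120 N, or if a joint passes its speed limit or range.

ROBOT

A 7-joint arm with a two-finger parallel gripper is mounted at the origin on the work surface. World frame = base frame: x ahead of the robot, y to its left, z up, the work surface at z = 0. Lengths are in m, angles in rad, forces in N, time in s.
With the tool pointing down it reaches from about 0.4 to 0.85 m from the base axis. Payload 10.4 kg.
Tool frame: the origin (TCP) lies on the centre line of the jaws, within the pads' length; the fingertips stand 11 mm ahead of it and the grasp point (between the pads) lies 8 mm behind it (tip_reach is the distance from the TCP to the fingertips, in m); z points along the fingers, y is the line along which they close (so a half turn about z gives the same grasp; the last joint's range is limited). The gripper opens to 85 mm and grips with 20 to 120 N. Pads are 22 mm wide; open, the fingers measure 114 mm over their backs; the gripper's body (76 mm by 85 mm) begins 54 mm behind the grasp point. The pads swing forward as they close: fully open they stand 13 mm farther back than shut.
Start: joints at [1.226, 0.332, -0.065, 1.46, 0.022, 1.35, -0.088], TCP at [0.198, -0.593, 0.211] pointing down, gripper open.
Joint ranges: [-2.6, 2.6], [-0.5, 2.12], [-1.47, 1.34], [0.16, 2.42], [-1.27, 4.41], [0.06, 2.06], [-2.6, 2.6]. Speed limits (rad/s): [2.22, 2.22, 2.79, 2.79, 3.14, 3.14, 3.14].

INTERFACE

Orientations are given as a unit quaternion [x, y, z, w].
In Python, from workcell import get_obs, camera, hand_in, tip_reach gives the robot as it stands. The module is installed in compiled form; this text tells all that it offers.
- The arm moves only by the tool move_arm, never from a script. Its argument "plan" is a list of rows, each an object with "delta_pos": the shift along the tool's x, y, z in fractions of the full range, 1 being 0.6 m, a list of three; "turn": the turn, a rotation vector about the tool's x, y, z in shares of 360 degrees (1.0 is 360 degrees), a list of three; "fingers": the closure, from 0 (fully open) to 1 (shut). A call has 1 to 12 rows; each row is the pose to reach, as a shift and turn from the pose commanded when the call began, along the tool's axes at that moment; what a row does not reach only later rows make up. A row lasts 1/8 s, in which the tool goes at most 62.5 mm and 10.7 degrees, less where a joint would pass 70% of its speed; a pose out of reach is approached as far as the arm can. No shift or turn number may pass 1 either way. A call with a gripper value outside its range is refused whole. The fingers move at their own pace and stop on an object; "force" is the grip in N (left out, the last holds). Time passes only in rows, so rows that repeat a pose let the fingers close. It gives the time, the measured TCP pose, the force, the opening and the grip force at its end, in the units of the state.
- get_obs(): the state, without advancing time (a new reading comes with each control period).
- camera(name): name is "scene" or "top" or "wrist"; returns a dict with "color" (384x512x3 uint8, red, green, blue), "range_z" (384x512 float32, m along the optical axis (not along the pixel's ray), 0 where there is no reading), "fx", "fy", "cx", "cy" (pixels), "R" (3x3) and "t" (3): a world point X has camera coordinates R X + t; the wrist camera has in their place "tool_from_camera" (4x4, takes a point from camera to tool coordinates, whose origin is the TCP and whose axes are the flange's). Camera axes: x right, y down, z forward; pixel columns grow to the right and rows downward; lengths in m; the calibration is good to about 2 mm. A picture is of the moment at which its call begins: read the wrist's pose just before it.
- hand_in(): hands the job in; it is judged then, once.
The state is a dict: "clock": time; "joint_pos": joint angles; "joint_velocities": joint speeds; "tau": joint torques, N m; "position": TCP position; "ee_rot": TCP orientation; "ft_force": force on the tool from outside, world axes, zero at the start; "torque": the same for the moment, N m; "grip_width": opening from 0.0 (shut) to 1.0 (fully open); "grasp_force": force on a finger pad.
Only numpy, scipy, OpenCV 4.12 (cv2) and the standard library are available. Lean on these libraries where they do the work, as an engineer would, in place of code of your own. Each camera call takes 0.05 s, during which the arm holds its last target. There are 200 camera calls.

## Working session

There is one attempt and no reset: what is moved stays moved. The work goes in short steps, Python scripts to look and compute and a tool call to move; the robot and the scene stay as the last step left them, time stands still between calls to the robot, and variables do not carry over. Pictures are saved under pics/ and viewed, at most 10 in all, crops included, and the job is handed in when it is done.

Besides the shell and the picture viewer there is one more tool, called after ">>>" in YAML: its name, and indented under it one key for each argument. move_arm: Moves the arm, as the interface text tells. Its arguments: {"type":"object","properties":{"plan":{"type":"array","items":{"type":"object","properties":{"delta_pos":{"type":"array","items":{"type":"number"}},"turn":{"type":"array","items":{"type":"number"}},"fingers":{"type":"number"}}}},"force":{"type":"number"}},"required":["plan"]}

```bash
mkdir -p pics; python3 - <<'E'
from workcell import *
import cv2,numpy as np
o=get_obs();print({k:np.round(v,3).tolist() for k,v in o.items()},tip_reach)
a=[]
for n in("scene","top"):
    c=camera(n);np.savez(n+".npz",**c);a.append(c["color"][:,:,::-1])
    print(n,c["fx"],c["cx"],np.round(c["R"],3).tolist(),c["t"])
cv2.imwrite("pics/top.png",cv2.resize(a[1],(800,600)))
cv2.imwrite("pics/scene.png",cv2.resize(a[0],(800,600)))
E
```

```text
{'clock': 0.0, 'joint_pos': [1.226, 0.333, -0.065, 1.461, 0.022, 1.35, -0.088], 'joint_velocities': [-0.001, -0.0, -0.002, 0.001, 0.0, -0.0, 0.001], 'tau': [-0.001, -62.545, 0.048, -39.16, 0.016, 0.01, 0.0], 'position': [0.198, -0.593, 0.21], 'ee_rot': [0.987, 0.16, -0.0, -0.001], 'ft_force': [0.642, -0.093, 0.224], 'torque': [-0.012, 0.015, 0.03], 'grasp_force': 0.0, 'grip_width': 0.996} 0.011
scene 428.1992696962912 259.62779335816356 [[0.689, 0.725, -0.012], [0.455, -0.445, -0.772], [-0.565, 0.526, -0.636]] [-0.3384763  -0.18437535  1.39543686]
top 360.074642245544 256.78001902155677 [[-0.002, -1.0, -0.009], [-0.996, 0.003, -0.086], [0.086, 0.009, -0.996]] [0.00305229 0.46647778 1.00586914]
```

View pics/top.png

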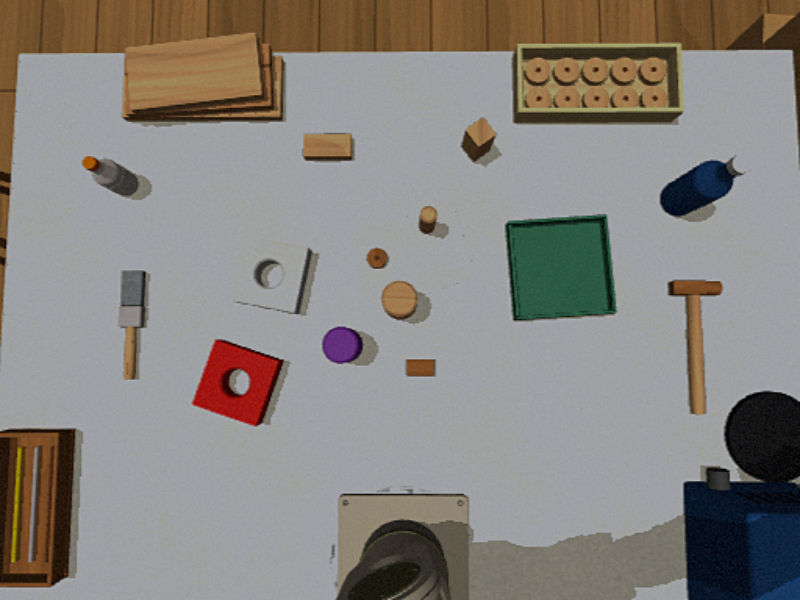

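View pics/scene.png

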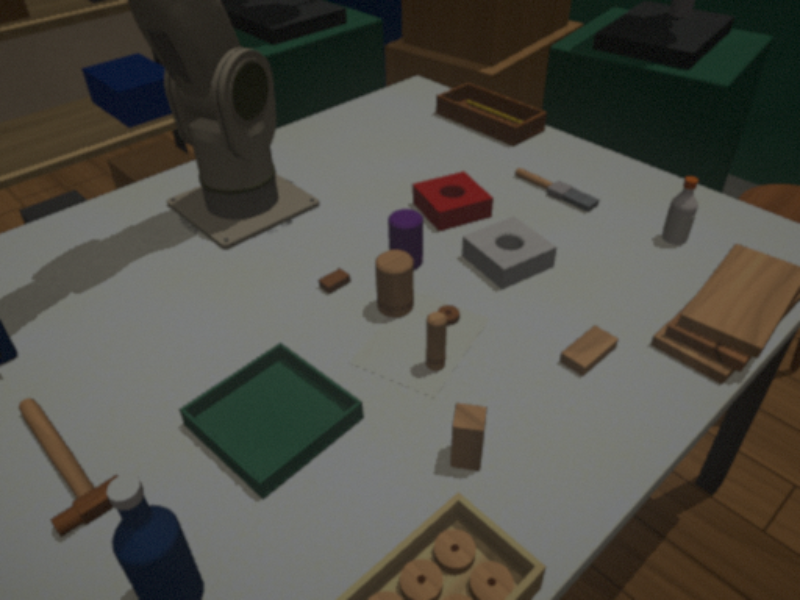

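The top view (800x600) shows the slim post at (428,213), the thick post at (400,299), the aluminium gauge bore at (269,274) and the green tray at (560,267). The purple post at (342,344) and the red block at (238,382) are decoys.

```bash
cat > h.py <<'E'
import numpy as np,cv2
def cloud(c):
    z=c["range_z"];v,u=np.mgrid[:384,:512]
    P=np.stack([(u-c["cx"])/c["fx"]*z,(v-c["cy"])/c["fy"]*z,z],-1)
    return (P-c["t"])@c["R"]
def disc(X,zlo,zhi,x,y,r):
    m=(X[...,2]>zlo)&(X[...,2]<zhi)&(np.hypot(X[...,0]-x,X[...,1]-y)<r)
    return X[m]
E
python3 - <<'E'
from h import *
for n in("top","scene"):
    c=dict(np.load(n+".npz"));X=cloud(c)
    if n=="top":
        g={k:X[int(v*.64),int(u*.64)] for k,(u,v) in dict(slim=(428,213),thick=(400,299),gauge=(269,274),tray=(560,267),purple=(342,344),red=(238,382)).items()}
        g["cube"]=X[int(145*.64),int(478*.64)]
        print({k:np.round(v,3).tolist() for k,v in g.items()})
    for k,zl,zh,r in(("slim",.09,.11,.04),("thick",.09,.11,.06),("purple",.05,.13,.06),("gauge",.038,.052,.1),("tray",.028,.042,.15),("tray",0,.012,.07),("red",.03,.07,.1)):
        p=disc(X,zl,zh,*g[k][:2],r)
        (cc,rr)=cv2.minEnclosingCircle(p[:,:2].astype(np.float32));q=cv2.minAreaRect(p[:,:2].astype(np.float32))
        print(n,k,len(p),"z",np.median(p[:,2]).round(4),"circ",np.round(cc,4),round(rr,4),"rect",np.round(q[0],4),np.round(q[1],4),round(q[2],1))
E
```

```text
{'slim': [0.604, -0.042, 0.102], 'thick': [0.458, 0.003, 0.099], 'gauge': [0.514, 0.25, 0.001], 'tray': [0.527, -0.291, 0.005], 'purple': [0.382, 0.103, 0.097], 'red': [0.314, 0.304, 0.0], 'cube': [0.731, -0.131, 0.084]}
top slim 101 z 0.0997 circ [ 0.603  -0.0437] 0.015 rect [ 0.6023 -0.0449] [0.0268 0.0283] 89.6
top thick 428 z 0.0999 circ [0.4589 0.0061] 0.0307 rect [0.4585 0.006 ] [0.058  0.0583] 90.0
top purple 463 z 0.0997 circ [0.3814 0.1052] 0.0311 rect [0.3814 0.1042] [0.06   0.0599] 45.5
top gauge 1600 z 0.0452 circ [0.5095 0.2412] 0.0834 rect [0.5091 0.2406] [0.1211 0.1203] 79.1
top tray 608 z 0.0345 circ [ 0.5216 -0.2859] 0.1258 rect [ 0.5218 -0.2862] [0.1803 0.1815] 3.9
top tray 1808 z 0.0062 circ [ 0.5265 -0.2913] 0.07 rect [ 0.5265 -0.291 ] [0.1381 0.1383] 9.4
top red 1752 z 0.0451 circ [0.3156 0.2966] 0.0849 rect [0.3156 0.2964] [0.1215 0.1212] 71.6
scene slim 111 z 0.098 circ [ 0.6066 -0.0474] 0.0154 rect [ 0.6072 -0.0478] [0.0272 0.0289] 45.2
scene thick 328 z 0.0986 circ [0.4614 0.0014] 0.0321 rect [0.464  0.0014] [0.0604 0.0576] 48.6
scene purple 526 z 0.0892 circ [0.3853 0.1003] 0.0323 rect [0.3848 0.099 ] [0.0625 0.0589] 13.2
scene gauge 1026 z 0.0435 circ [0.51   0.2376] 0.0845 rect [0.5092 0.2381] [0.1251 0.1269] 79.1
scene tray 1051 z 0.0335 circ [ 0.5252 -0.2892] 0.1262 rect [ 0.5247 -0.2895] [0.1828 0.1811] 3.9
scene tray 2434 z 0.0057 circ [ 0.5267 -0.2914] 0.07 rect [ 0.5239 -0.2916] [0.1335 0.1384] 4.3
scene red 896 z 0.043 circ [0.3184 0.292 ] 0.0838 rect [0.3159 0.2933] [0.1236 0.1286] 71.4
```

```bash
cat >> h.py <<'E'
def delta(*t):
    from workcell import get_obs
    from scipy.spatial.transform import Rotation as R
    o=get_obs();r=R.from_quat(o["ee_rot"]);p=o["position"]
    down=R.from_matrix(np.array([[.9487,.3162,0],[.3162,-.9487,0],[0,0,-1]]))
    print("pos",np.round(p,4),"t",round(o["clock"],2),"F",np.round(o["ft_force"],1),"grip",round(o["grip_width"],3),o["grasp_force"])
    for q in t: print(q,"delta",np.round(r.inv().apply(np.array(q)-p),4),"turn",np.round((r.inv()*down).as_rotvec(),4))
E
python3 -c "
from h import *
delta((.6045,-.0455,.21))"
```

```text
pos [ 0.1976 -0.5926  0.2105] t 0.1 F [ 0.6  0.1 -0.7] grip 1.0 0.0
(0.6045, -0.0455, 0.21) delta [ 0.5591 -0.3902  0.001 ] turn [-0.0013  0.0001  0.0002]
```

Careful with the scale: shifts go in shares of 0.6 m and turns go in shares of 360 degrees. That gives: 0.559 m is 0.9317, -0.21 m is -0.35.

>>> move_arm:
  plan:
    - {"delta_pos":[0.0833,-0.0583,0],"turn":[0,0,0],"fingers":0}
    - {"delta_pos":[0.1667,-0.1167,0],"turn":[0,0,0],"fingers":0}
    - {"delta_pos":[0.25,-0.175,0],"turn":[0,0,0],"fingers":0}
    - {"delta_pos":[0.3333,-0.2333,0],"turn":[0,0,0],"fingers":0}
    - {"delta_pos":[0.4167,-0.2917,0],"turn":[0,0,0],"fingers":0}
    - {"delta_pos":[0.5,-0.35,0],"turn":[0,0,0],"fingers":0}
    - {"delta_pos":[0.5833,-0.4083,0],"turn":[0,0,0],"fingers":0}
    - {"delta_pos":[0.6667,-0.4667,0],"turn":[0,0,0],"fingers":0}
    - {"delta_pos":[0.75,-0.525,0],"turn":[0,0,0],"fingers":0}
    - {"delta_pos":[0.8333,-0.5833,0],"turn":[0,0,0],"fingers":0}
    - {"delta_pos":[0.9,-0.6283,0],"turn":[0,0,0],"fingers":0}
    - {"delta_pos":[0.9317,-0.65,0],"turn":[0,0,0],"fingers":0}
  force: 30

```text
clock: 1.6
position: [0.6055, -0.0428, 0.2106]
ee_rot: [0.987, 0.162, -0.0, -0.001]
ft_force: [-0.7, -0.8, -0.0]
grip_width: 1.002
grasp_force: 0.0
```

```bash
python3 - <<'E'
from h import *
from workcell import *
from scipy.spatial.transform import Rotation as R
delta((.6045,-.0455,.072))
o=get_obs();c=camera("wrist");cv2.imwrite("pics/w1.png",c["color"][:,:,::-1])
z=c["range_z"];v,u=np.mgrid[:384,:512]
P=np.stack([(u-c["cx"])/c["fx"]*z,(v-c["cy"])/c["fy"]*z,z],-1)
T=c["tool_from_camera"];P=P@T[:3,:3].T+T[:3,3]
X=P@R.from_quat(o["ee_rot"]).as_matrix().T+o["position"]
p=X[(z>0)&(X[...,2]>.09)&(X[...,2]<.11)]
p=p[np.hypot(p[:,0]-.6045,p[:,1]+.0455)<.04]
if len(p):print(len(p),np.median(p[:,2]),cv2.minEnclosingCircle(p[:,:2].astype(np.float32)))
E
```

```text
pos [ 0.6055 -0.0428  0.2106] t 1.6 F [-0.7 -0.8 -0. ] grip 1.002 0.0
(0.6045, -0.0455, 0.072) delta [-0.0017  0.0024  0.1386] turn [-0.0015  0.0002  0.0035]
632 0.09966811100559966 ((0.6048583984375, -0.04409155249595642), 0.015041103586554527)
```

In the tool's units: 0.138 m is 0.23, 0.11 m is 0.1833.

>>> move_arm:
  plan:
    - {"delta_pos":[0,0,0.05],"turn":[0,0,0],"fingers":0}
    - {"delta_pos":[0,0,0.1167],"turn":[0,0,0],"fingers":0}
    - {"delta_pos":[0,0,0.1833],"turn":[0,0,0],"fingers":0}
    - {"delta_pos":[0,0,0.23],"turn":[0,0,0],"fingers":0}
    - {"delta_pos":[0,0,0.23],"turn":[0,0,0],"fingers":0}
    - {"delta_pos":[0,0,0.23],"turn":[0,0,0],"fingers":0.3}
    - {"delta_pos":[0,0,0.23],"turn":[0,0,0],"fingers":0.5}
    - {"delta_pos":[0,0,0.23],"turn":[0,0,0],"fingers":0.6}
    - {"delta_pos":[0,0,0.23],"turn":[0,0,0],"fingers":0.75}
    - {"delta_pos":[0,0,0.23],"turn":[0,0,0],"fingers":0.9}
    - {"delta_pos":[0,0,0.23],"turn":[0,0,0],"fingers":0.9}
    - {"delta_pos":[0,0,0.23],"turn":[0,0,0],"fingers":0.9}
  force: 30

```text
clock: 3.15
position: [0.6054, -0.0461, 0.0742]
ee_rot: [0.987, 0.16, 0.001, 0.0]
ft_force: [0.6, 0.9, 5.9]
grip_width: 0.314
grasp_force: 29.4
```

In the tool's units: -0.085 m is -0.1417, -0.075 m is -0.125.

>>> move_arm:
  plan:
    - {"delta_pos":[0,0,-0.0333],"turn":[0,0,0],"fingers":0.9}
    - {"delta_pos":[0,0,-0.0833],"turn":[0,0,0],"fingers":0.9}
    - {"delta_pos":[0,0,-0.125],"turn":[0,0,0],"fingers":0.9}
    - {"delta_pos":[0,0,-0.1417],"turn":[0,0,0],"fingers":0.9}
    - {"delta_pos":[0,0,-0.1417],"turn":[0,0,0],"fingers":0.9}

```text
clock: 3.78
position: [0.6049, -0.0462, 0.1588]
ee_rot: [0.987, 0.16, 0.0, 0.0]
ft_force: [0.5, -0.8, -1.2]
grip_width: 0.312
grasp_force: 29.6
```

```bash
python3 -c "
from h import *
delta((.5092,.240,.157))"
```

```text
pos [ 0.6049 -0.0462  0.1588] t 3.77 F [ 0.5 -0.8 -1.2] grip 0.312 29.56469197757542
(0.5092, 0.24, 0.157) delta [-3.000e-04 -3.017e-01  1.600e-03] turn [ 0.0006 -0.0008 -0.    ]
```

In the tool's units: -0.302 m is -0.5033, -0.29 m is -0.4833.

>>> move_arm:
  plan:
    - {"delta_pos":[0,-0.0333,0],"turn":[0,0,0],"fingers":0.9}
    - {"delta_pos":[0,-0.0917,0],"turn":[0,0,0],"fingers":0.9}
    - {"delta_pos":[0,-0.1583,0],"turn":[0,0,0],"fingers":0.9}
    - {"delta_pos":[0,-0.2333,0],"turn":[0,0,0],"fingers":0.9}
    - {"delta_pos":[0,-0.3083,0],"turn":[0,0,0],"fingers":0.9}
    - {"delta_pos":[0,-0.3833,0],"turn":[0,0,0],"fingers":0.9}
    - {"delta_pos":[0,-0.4417,0],"turn":[0,0,0],"fingers":0.9}
    - {"delta_pos":[0,-0.4833,0],"turn":[0,0,0],"fingers":0.9}
    - {"delta_pos":[0,-0.5033,0],"turn":[0,0,0],"fingers":0.9}
    - {"delta_pos":[0,-0.5033,0],"turn":[0,0,0],"fingers":0.9}
    - {"delta_pos":[0,-0.5033,0],"turn":[0,0,0],"fingers":0.9}

```text
clock: 5.15
position: [0.5095, 0.2392, 0.1579]
ee_rot: [0.987, 0.16, -0.0, 0.0]
ft_force: [0.2, -1.0, -0.4]
grip_width: 0.314
grasp_force: 29.6
```

```bash
python3 - <<'E'
from h import *
from workcell import *
from scipy.spatial.transform import Rotation as R
delta((.5092,.240,.075))
o=get_obs();c=camera("wrist");s=camera("scene")
a=c["color"][:,:,::-1];b=s["color"][60:260,200:400,::-1]
cv2.imwrite("pics/w2.png",np.hstack([cv2.resize(a,(400,300)),cv2.resize(b,(300,300))]))
z=c["range_z"];v,u=np.mgrid[:384,:512]
P=np.stack([(u-c["cx"])/c["fx"]*z,(v-c["cy"])/c["fy"]*z,z],-1)
T=c["tool_from_camera"];P=P@T[:3,:3].T+T[:3,3]
X=P@R.from_quat(o["ee_rot"]).as_matrix().T+o["position"]
p=X[(z>0)&(abs(X[...,2]-.045)<.005)];print(len(p),cv2.minAreaRect(p[:,:2].astype(np.float32)))
for lo in (.075,.09,.105,.12,.15,.17):
    q=P[(z>0)&(abs(X[...,2]-lo)<.008)&(np.hypot(P[...,0],P[...,1])<.03)];
    if len(q)>5:print(lo,len(q),q.min(0).round(4),q.max(0).round(4))
XS=cloud(s);
for lo in (.08,.09,.10,.11):
    q=XS[(abs(XS[...,2]-lo)<.005)&(np.hypot(XS[...,0]-.509,XS[...,1]-.24)<.03)]
    if len(q)>5:print('scene',lo,len(q),q.mean(0).round(4),q.min(0).round(4),q.max(0).round(4))
E
```

```text
pos [0.5095 0.2392 0.1579] t 5.15 F [ 0.2 -1.  -0.4] grip 0.314 29.585832939483225
(0.5092, 0.24, 0.075) delta [ 0.     -0.0009  0.0829] turn [ 0.0006  0.0005 -0.0013]
11703 ((0.38965535163879395, 0.18112048506736755), (0.3062954545021057, 0.32805538177490234), 74.50149536132812)
0.09 108 [ 0.0031 -0.0165  0.0599] [0.0155 0.0124 0.0711]
0.105 196 [ 0.0028 -0.0166  0.0449] [0.0158 0.0132 0.0608]
0.12 234 [ 0.0026 -0.0161  0.0299] [0.0154 0.013  0.0458]
0.15 354 [ 0.0028 -0.0156 -0.0001] [0.0155 0.0135 0.0159]
0.17 471 [ 0.003  -0.0152 -0.0201] [ 0.0156  0.0138 -0.0041]
scene 0.09 32 [0.5166 0.2301 0.09  ] [0.5018 0.2222 0.0859] [0.5246 0.2432 0.0947]
scene 0.1 31 [0.5171 0.23   0.0995] [0.5011 0.2227 0.0955] [0.5258 0.2429 0.1046]
scene 0.11 40 [0.5163 0.2286 0.11  ] [0.5005 0.2193 0.1051] [0.5254 0.2471 0.115 ]
```

View pics/w2.png

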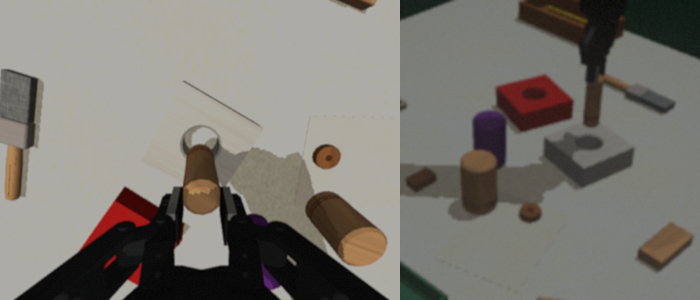

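The wrist view shows the post upright in the jaws, with its foot over the bore at about (200,140). The scene crop shows the same thing from the side. I'll lower it.

In the tool's units: 0.083 m is 0.1383, 0.08 m is 0.1333.

>>> move_arm:
  plan:
    - {"delta_pos":[0,-0.0017,0.02],"turn":[0,0,0],"fingers":0.9}
    - {"delta_pos":[0,-0.0017,0.05],"turn":[0,0,0],"fingers":0.9}
    - {"delta_pos":[0,-0.0017,0.08],"turn":[0,0,0],"fingers":0.9}
    - {"delta_pos":[0,-0.0017,0.105],"turn":[0,0,0],"fingers":0.9}
    - {"delta_pos":[0,-0.0017,0.1233],"turn":[0,0,0],"fingers":0.9}
    - {"delta_pos":[0,-0.0017,0.1333],"turn":[0,0,0],"fingers":0.9}
    - {"delta_pos":[0,-0.0017,0.1383],"turn":[0,0,0],"fingers":0.9}
    - {"delta_pos":[0,-0.0017,0.1383],"turn":[0,0,0],"fingers":0.9}
    - {"delta_pos":[0,-0.0017,0.1383],"turn":[0,0,0],"fingers":0.9}

```text
clock: 6.38
position: [0.5091, 0.2414, 0.0756]
ee_rot: [0.987, 0.16, 0.0, -0.0]
ft_force: [1.2, -0.3, -0.5]
grip_width: 0.313
grasp_force: 29.6
```

In the tool's units: -0.13 m is -0.2167, -0.105 m is -0.175.

>>> move_arm:
  plan:
    - {"delta_pos":[0,0,0.0025],"turn":[0,0,0],"fingers":0.9}
    - {"delta_pos":[0,0,0.0025],"turn":[0,0,0],"fingers":0.9}
    - {"delta_pos":[0,0,0.0025],"turn":[0,0,0],"fingers":0.6}
    - {"delta_pos":[0,0,0.0025],"turn":[0,0,0],"fingers":0.4}
    - {"delta_pos":[0,0,0.0025],"turn":[0,0,0],"fingers":0.2}
    - {"delta_pos":[0,0,0.0025],"turn":[0,0,0],"fingers":0}
    - {"delta_pos":[0,0,0.0025],"turn":[0,0,0],"fingers":0}
    - {"delta_pos":[0,0,-0.0333],"turn":[0,0,0],"fingers":0}
    - {"delta_pos":[0,0,-0.1],"turn":[0,0,0],"fingers":0}
    - {"delta_pos":[0,0,-0.175],"turn":[0,0,0],"fingers":0}
    - {"delta_pos":[0,0,-0.2167],"turn":[0,0,0],"fingers":0}
    - {"delta_pos":[0,0,-0.2167],"turn":[0,0,0],"fingers":0}

```text
clock: 7.88
position: [0.5097, 0.2419, 0.2072]
ee_rot: [0.987, 0.16, 0.002, -0.0]
ft_force: [0.2, -0.3, -0.0]
grip_width: 1.0
grasp_force: 0.0
```

```bash
python3 - <<'E'
from h import *
from workcell import *
delta((.460,.0045,.204))
s=camera("scene");cv2.imwrite("pics/s3.png",cv2.resize(s["color"][60:260,200:400,::-1],(400,400)))
XS=cloud(s)
for x,y in((.509,.24),(.46,.004)):
  q=XS[(abs(XS[...,2]-.0985)<.006)&(np.hypot(XS[...,0]-x,XS[...,1]-y)<.05)]
  print(len(q),q[:,2].max(),cv2.minEnclosingCircle(q[:,:2].astype(np.float32)))
E
```

```text
pos [0.5097 0.2419 0.2072] t 7.88 F [ 0.2 -0.3 -0. ] grip 1.0 0.0
(0.46, 0.0045, 0.204) delta [-0.1222  0.2095  0.0027] turn [ 0.     -0.0036  0.0001]
59 0.10092333855408503 ((0.510968029499054, 0.23876087367534637), 0.01443575881421566)
304 0.10238442138182761 ((0.4628549814224243, 0.0028644080739468336), 0.0319804772734642)
```

View pics/s3.png

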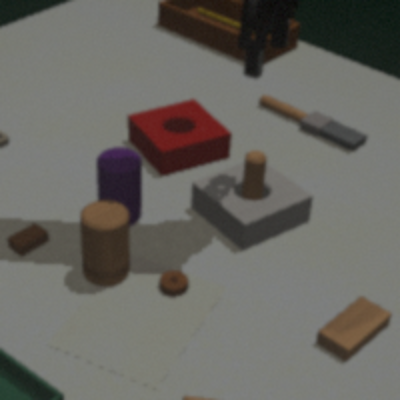

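The crop shows the slim post upright in the aluminium gauge's bore at (255,175), with its top at z = 0.10. Next is the thick post.

In the tool's units: 0.21 m is 0.35, 0.197 m is 0.3283.

>>> move_arm:
  plan:
    - {"delta_pos":[-0.0333,0.0583,0],"turn":[0,0,0],"fingers":0}
    - {"delta_pos":[-0.075,0.1283,0],"turn":[0,0,0],"fingers":0}
    - {"delta_pos":[-0.1167,0.2,0],"turn":[0,0,0],"fingers":0}
    - {"delta_pos":[-0.1583,0.2717,0],"turn":[0,0,0],"fingers":0}
    - {"delta_pos":[-0.1917,0.3283,0],"turn":[0,0,0],"fingers":0}
    - {"delta_pos":[-0.2033,0.35,0],"turn":[0,0,0],"fingers":0}
    - {"delta_pos":[-0.2033,0.35,0],"turn":[0,0,0],"fingers":0}
    - {"delta_pos":[-0.2033,0.35,0],"turn":[0,0,0],"fingers":0}

```text
clock: 8.93
position: [0.4596, 0.0051, 0.2049]
ee_rot: [0.987, 0.161, -0.0, -0.0]
ft_force: [-0.4, 0.4, -0.4]
grip_width: 1.001
grasp_force: 0.0
```

```bash
python3 - <<'E'
from h import *
from workcell import *
from scipy.spatial.transform import Rotation as R
o=get_obs();c=camera("wrist")
z=c["range_z"];v,u=np.mgrid[:384,:512]
P=np.stack([(u-c["cx"])/c["fx"]*z,(v-c["cy"])/c["fy"]*z,z],-1)
T=c["tool_from_camera"];P=P@T[:3,:3].T+T[:3,3]
X=P@R.from_quat(o["ee_rot"]).as_matrix().T+o["position"]
p=X[(z>0)&(abs(X[...,2]-.1)<.005)]
p=p[np.hypot(p[:,0]-.46,p[:,1]-.004)<.045]
(cx,cy),r=cv2.minEnclosingCircle(p[:,:2].astype(np.float32));print(len(p),cx,cy,r)
delta((cx,cy,.072))
E
```

```text
2730 0.46030643582344055 0.005277484189718962 0.03100753389298916
pos [0.4596 0.0051 0.205 ] t 8.97 F [-0.6 -0.   0. ] grip 1.0 0.0
(0.46030643582344055, 0.005277484189718962, 0.072) delta [7.00e-04 1.00e-04 1.33e-01] turn [-0.0005  0.0001  0.0024]
```

In the tool's units: 0.135 m is 0.225, 0.125 m is 0.2083.

>>> move_arm:
  plan:
    - {"delta_pos":[0.0017,0,0.05],"turn":[0,0,0],"fingers":0}
    - {"delta_pos":[0.0017,0,0.1083],"turn":[0,0,0],"fingers":0}
    - {"delta_pos":[0.0017,0,0.1667],"turn":[0,0,0],"fingers":0}
    - {"delta_pos":[0.0017,0,0.2083],"turn":[0,0,0],"fingers":0}
    - {"delta_pos":[0.0017,0,0.225],"turn":[0,0,0],"fingers":0}
    - {"delta_pos":[0.0017,0,0.225],"turn":[0,0,0],"fingers":0}
    - {"delta_pos":[0.0017,0,0.225],"turn":[0,0,0],"fingers":0.15}
    - {"delta_pos":[0.0017,0,0.225],"turn":[0,0,0],"fingers":0.25}
    - {"delta_pos":[0.0017,0,0.225],"turn":[0,0,0],"fingers":0.4}
    - {"delta_pos":[0.0017,0,0.225],"turn":[0,0,0],"fingers":0.6}
    - {"delta_pos":[0.0017,0,0.225],"turn":[0,0,0],"fingers":0.6}
    - {"delta_pos":[0.0017,0,0.225],"turn":[0,0,0],"fingers":0.6}
  force: 45

```text
clock: 10.48
position: [0.4624, 0.0048, 0.0729]
ee_rot: [0.987, 0.161, 0.002, 0.0]
ft_force: [-4.5, 3.2, 22.5]
grip_width: 0.656
grasp_force: 38.0
```

In the tool's units: -0.1 m is -0.1667, -0.095 m is -0.1583.

>>> move_arm:
  plan:
    - {"delta_pos":[0,0,-0.0333],"turn":[0,0,0],"fingers":0.6}
    - {"delta_pos":[0,0,-0.0833],"turn":[0,0,0],"fingers":0.6}
    - {"delta_pos":[0,0,-0.1333],"turn":[0,0,0],"fingers":0.6}
    - {"delta_pos":[0,0,-0.1583],"turn":[0,0,0],"fingers":0.6}
    - {"delta_pos":[0,0,-0.1667],"turn":[0,0,0],"fingers":0.6}
    - {"delta_pos":[0,0,-0.1667],"turn":[0,0,0],"fingers":0.6}

```text
clock: 11.22
position: [0.4602, 0.0037, 0.1696]
ee_rot: [0.987, 0.16, -0.0, -0.0]
ft_force: [-0.2, 0.3, -0.8]
grip_width: 0.398
grasp_force: 0.0
```

```bash
python3 -c "
from h import *
delta((.5225,-.287,.17))"
```

```text
pos [0.4602 0.0037 0.1696] t 11.22 F [-0.2  0.3 -0.8] grip 0.398 0.0
(0.5225, -0.287, 0.17) delta [-0.0328  0.2955 -0.0004] turn [-0.0001  0.0006  0.    ]
```

```bash
python3 - <<'E'
from h import *
from workcell import *
c=camera("wrist");s=camera("scene");np.savez("s4.npz",**s)
cv2.imwrite("pics/s4.png",np.hstack([cv2.resize(c["color"][:,:,::-1],(400,300)),cv2.resize(s["color"][100:280,140:380,::-1],(400,300))]))
E
```

```text
(no output)
```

View pics/s4.png

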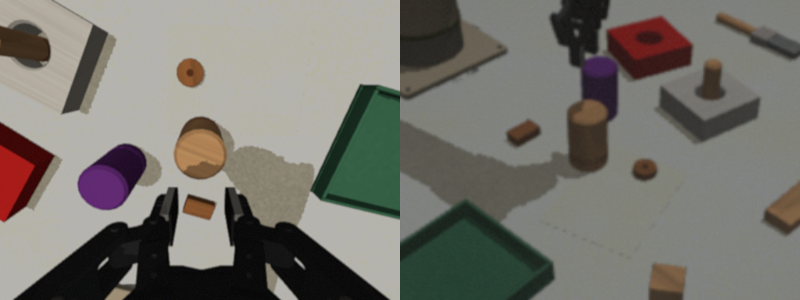

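```bash
python3 - <<'E'
from h import *
from workcell import *
s=camera("top");np.savez("t5.npz",**s)
for n,s in(("top",s),("scene",dict(np.load("s4.npz")))):
  X=cloud(s)
  q=X[(s["range_z"]>0)&(abs(X[...,2]-.0985)<.006)&(np.hypot(X[...,0]-.48,X[...,1]-.0)<.085)]
  print(n,len(q),np.median(q[:,2]),cv2.minEnclosingCircle(q[:,:2].astype(np.float32)))
cv2.imwrite("pics/t5.png",cv2.resize(camera("top")["color"][110:260,190:340,::-1],(450,450)))
E
```

```text
top 0 nan ((0.0, 0.0), 0.0)
scene 305 0.09870543577939832 ((0.46214139461517334, 0.0024156509898602962), 0.031701620668172836)
  return _methods._mean(a, axis=axis, dtype=dtype,
  ret = ret.dtype.type(ret / rcount)
```

View pics/t5.png

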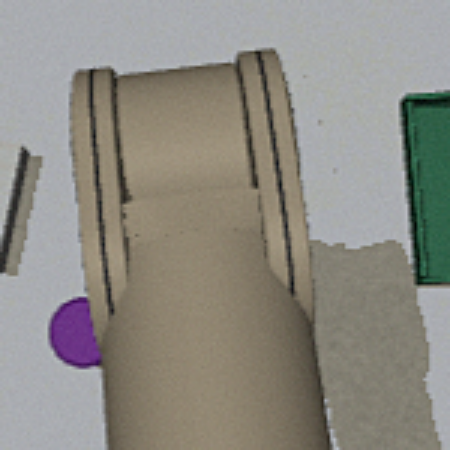

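The top view is blocked by the arm. The scene camera shows the thick post still standing at (0.461, 0.003), so the jaws slipped up off its top. With the jaws wide the pads sit farther back, so I'll grip lower and harder.

In the tool's units: 0.117 m is 0.195, 0.11 m is 0.1833.

>>> move_arm:
  plan:
    - {"delta_pos":[0,0,0],"turn":[0,0,0],"fingers":0}
    - {"delta_pos":[0,0,0],"turn":[0,0,0],"fingers":0}
    - {"delta_pos":[0,0,0],"turn":[0,0,0],"fingers":0}
    - {"delta_pos":[0,0,0],"turn":[0,0,0],"fingers":0}
    - {"delta_pos":[0,0,0.05],"turn":[0,0,0],"fingers":0}
    - {"delta_pos":[0,0,0.1],"turn":[0,0,0],"fingers":0}
    - {"delta_pos":[0,0,0.15],"turn":[0,0,0],"fingers":0}
    - {"delta_pos":[0,0,0.1833],"turn":[0,0,0],"fingers":0}
    - {"delta_pos":[0,0,0.195],"turn":[0,0,0],"fingers":0}
    - {"delta_pos":[0,0,0.195],"turn":[0,0,0],"fingers":0}
    - {"delta_pos":[0,0,0.195],"turn":[0,0,0],"fingers":0}
  force: 45

```text
clock: 12.8
position: [0.4611, 0.0038, 0.0541]
ee_rot: [0.987, 0.16, 0.001, 0.0]
ft_force: [0.7, 0.1, 0.3]
grip_width: 0.999
grasp_force: 0.0
```

>>> move_arm:
  plan:
    - {"delta_pos":[0,0,0],"turn":[0,0,0],"fingers":0.15}
    - {"delta_pos":[0,0,0],"turn":[0,0,0],"fingers":0.25}
    - {"delta_pos":[0,0,0],"turn":[0,0,0],"fingers":0.3}
    - {"delta_pos":[0,0,0],"turn":[0,0,0],"fingers":0.4}
    - {"delta_pos":[0,0,0],"turn":[0,0,0],"fingers":0.6}
    - {"delta_pos":[0,0,0],"turn":[0,0,0],"fingers":0.6}
    - {"delta_pos":[0,0,0],"turn":[0,0,0],"fingers":0.6}
    - {"delta_pos":[0,0,0],"turn":[0,0,0],"fingers":0.6}

```text
clock: 13.8
position: [0.461, 0.004, 0.0539]
ee_rot: [0.987, 0.16, 0.001, 0.0]
ft_force: [-1.1, 0.3, 5.8]
grip_width: 0.705
grasp_force: 47.1
```

In the tool's units: -0.085 m is -0.1417, -0.075 m is -0.125.

>>> move_arm:
  plan:
    - {"delta_pos":[0,0,-0.0167],"turn":[0,0,0],"fingers":0.6}
    - {"delta_pos":[0,0,-0.05],"turn":[0,0,0],"fingers":0.6}
    - {"delta_pos":[0,0,-0.0917],"turn":[0,0,0],"fingers":0.6}
    - {"delta_pos":[0,0,-0.125],"turn":[0,0,0],"fingers":0.6}
    - {"delta_pos":[0,0,-0.1417],"turn":[0,0,0],"fingers":0.6}
    - {"delta_pos":[0,0,-0.1417],"turn":[0,0,0],"fingers":0.6}

```text
clock: 14.55
position: [0.4607, 0.0037, 0.1386]
ee_rot: [0.987, 0.16, 0.0, 0.0]
ft_force: [-0.3, -1.4, -2.0]
grip_width: 0.707
grasp_force: 49.4
```

```bash
python3 -c "
from h import *
delta((.5225,-.287,.139))"
```

```text
pos [0.4607 0.0037 0.1386] t 14.55 F [-0.3 -1.4 -2. ] grip 0.707 49.40427061286755
(0.5225, -0.287, 0.139) delta [-0.0333  0.2954 -0.0003] turn [ 0.0006 -0.0008 -0.    ]
```

Held: the wrist force is about −2 N and the grip 49 N. I'll carry it to the tray.

In the tool's units: 0.295 m is 0.4917, 0.284 m is 0.4733.

>>> move_arm:
  plan:
    - {"delta_pos":[-0.0033,0.03,0],"turn":[0,0,0],"fingers":0.6}
    - {"delta_pos":[-0.01,0.0883,0],"turn":[0,0,0],"fingers":0.6}
    - {"delta_pos":[-0.0167,0.1533,0],"turn":[0,0,0],"fingers":0.6}
    - {"delta_pos":[-0.025,0.225,0],"turn":[0,0,0],"fingers":0.6}
    - {"delta_pos":[-0.0333,0.2967,0],"turn":[0,0,0],"fingers":0.6}
    - {"delta_pos":[-0.0417,0.3667,0],"turn":[0,0,0],"fingers":0.6}
    - {"delta_pos":[-0.0483,0.4283,0],"turn":[0,0,0],"fingers":0.6}
    - {"delta_pos":[-0.0533,0.4733,0],"turn":[0,0,0],"fingers":0.6}
    - {"delta_pos":[-0.055,0.4917,0],"turn":[0,0,0],"fingers":0.6}
    - {"delta_pos":[-0.055,0.4917,0],"turn":[0,0,0],"fingers":0.6}
    - {"delta_pos":[-0.055,0.4917,0],"turn":[0,0,0],"fingers":0.6}

```text
clock: 15.92
position: [0.5225, -0.2852, 0.138]
ee_rot: [0.987, 0.161, -0.0, -0.0]
ft_force: [0.3, 0.5, -1.7]
grip_width: 0.704
grasp_force: 49.4
```

```bash
python3 - <<'E'
from h import *
from workcell import *
delta((.5225,-.287,.061))
c=camera("wrist");s=camera("scene")
cv2.imwrite("pics/s6.png",np.hstack([cv2.resize(c["color"][:,:,::-1],(400,300)),cv2.resize(s["color"][130:325,60:320,::-1],(400,300))]))
E
```

```text
pos [ 0.5225 -0.2852  0.138 ] t 15.93 F [ 0.3  0.5 -1.7] grip 0.704 49.37970693572424
(0.5225, -0.287, 0.061) delta [-0.0006  0.0018  0.077 ] turn [-0.0007  0.0001  0.0016]
```

View pics/s6.png

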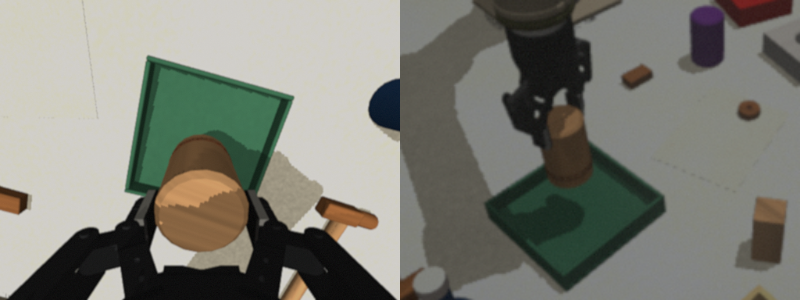

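The post is held over the tray, but in the scene crop, at (567,145), it looks slightly tilted. I'll measure the normal of its top face.

```bash
python3 - <<'E'
from h import *
from workcell import *
from scipy.spatial.transform import Rotation as R
o=get_obs();c=camera("wrist")
z=c["range_z"];v,u=np.mgrid[:384,:512]
P=np.stack([(u-c["cx"])/c["fx"]*z,(v-c["cy"])/c["fy"]*z,z],-1)
T=c["tool_from_camera"];P=P@T[:3,:3].T+T[:3,3]
m=np.zeros_like(z,bool);m[225:310,215:305]=1
q=P[m&(z>0)&(P[...,2]<-.02)&(P[...,2]>-.08)]
for i in range(4):
    A=np.c_[q[:,:2],np.ones(len(q))];k=np.linalg.lstsq(A,q[:,2],rcond=None)[0];e=abs(A@k-q[:,2]);q=q[e<max(.0015,2*e.std())]
print("tool z= a x+b y+c",k,len(q),q.min(0),q.max(0),e.std())
E
```

```text
tool z= a x+b y+c [ 0.00753423  0.01484996 -0.04648854] 7034 [-0.01971858 -0.02201528 -0.04824417] [ 0.02818791  0.02351472 -0.04457032] 0.0003241748964952992
```

Tilt is under 1°. The foot is 53.5 mm below the TCP, so the TCP target is z ≈ 0.060.

In the tool's units: 0.077 m is 0.1283, 0.075 m is 0.125.

>>> move_arm:
  plan:
    - {"delta_pos":[0,0.0017,0.02],"turn":[0,0,0],"fingers":0.6}
    - {"delta_pos":[0,0.0017,0.05],"turn":[0,0,0],"fingers":0.6}
    - {"delta_pos":[0,0.0017,0.08],"turn":[0,0,0],"fingers":0.6}
    - {"delta_pos":[0,0.0017,0.1033],"turn":[0,0,0],"fingers":0.6}
    - {"delta_pos":[0,0.0017,0.1183],"turn":[0,0,0],"fingers":0.6}
    - {"delta_pos":[0,0.0017,0.125],"turn":[0,0,0],"fingers":0.6}
    - {"delta_pos":[0,0.0017,0.1283],"turn":[0,0,0],"fingers":0.6}
    - {"delta_pos":[0,0.0017,0.1283],"turn":[0,0,0],"fingers":0.6}
    - {"delta_pos":[0,0.0017,0.1283],"turn":[0,0,0],"fingers":0.6}

```text
clock: 17.2
position: [0.523, -0.2876, 0.0617]
ee_rot: [0.987, 0.16, 0.0, 0.0]
ft_force: [-0.3, 0.4, -1.5]
grip_width: 0.703
grasp_force: 49.4
```

In the tool's units: 0.002 m is 0.0033, 0.0015 m is 0.0025.

>>> move_arm:
  plan:
    - {"delta_pos":[0,0,0.0025],"turn":[0,0,0],"fingers":0.6}
    - {"delta_pos":[0,0,0.0033],"turn":[0,0,0],"fingers":0.6}
    - {"delta_pos":[0,0,0.0033],"turn":[0,0,0],"fingers":0.6}
    - {"delta_pos":[0,0,0.0033],"turn":[0,0,0],"fingers":0.25}
    - {"delta_pos":[0,0,0.0033],"turn":[0,0,0],"fingers":0.1}
    - {"delta_pos":[0,0,0.0033],"turn":[0,0,0],"fingers":0}
    - {"delta_pos":[0,0,0.0033],"turn":[0,0,0],"fingers":0}
    - {"delta_pos":[0,0,0.0033],"turn":[0,0,0],"fingers":0}

```text
clock: 18.2
position: [0.5227, -0.2875, 0.0592]
ee_rot: [0.987, 0.16, -0.0, 0.0]
ft_force: [-0.5, -0.3, 0.2]
grip_width: 0.998
grasp_force: 0.0
```

>>> move_arm:
  plan:
    - {"delta_pos":[0,0,-0.025],"turn":[0,0,0],"fingers":0}
    - {"delta_pos":[0,0,-0.075],"turn":[0,0,0],"fingers":0}
    - {"delta_pos":[0,0,-0.1417],"turn":[0,0,0],"fingers":0}
    - {"delta_pos":[0,0,-0.2],"turn":[0,0,0],"fingers":0}
    - {"delta_pos":[0,0,-0.2333],"turn":[0,0,0],"fingers":0}
    - {"delta_pos":[0,0,-0.2333],"turn":[0,0,0],"fingers":0}

```text
clock: 18.95
position: [0.5238, -0.2878, 0.2019]
ee_rot: [0.987, 0.16, 0.002, 0.001]
ft_force: [-1.0, 0.1, -0.5]
grip_width: 0.997
grasp_force: 0.0
```

```bash
python3 - <<'E'
from h import *
from workcell import *
delta()
s=camera("scene");X=cloud(s)
cv2.imwrite("pics/s7.png",cv2.resize(s["color"][100:340,60:400,::-1],(680,480)))
for x,y,h in((.509,.24,.1),(.523,-.287,.106)):
  q=X[(abs(X[...,2]-h+.001)<.005)&(np.hypot(X[...,0]-x,X[...,1]-y)<.05)]
  print(len(q),np.median(q[:,2]),cv2.minEnclosingCircle(q[:,:2].astype(np.float32)))
E
```

```text
pos [ 0.5238 -0.2878  0.2019] t 18.95 F [-1.   0.1 -0.5] grip 0.997 0.0
55 0.09759017007590154 ((0.5099392533302307, 0.23807404935359955), 0.014950728975236416)
517 0.1053084357806447 ((0.5250559449195862, -0.28926345705986023), 0.031241798773407936)
```

View pics/s7.png

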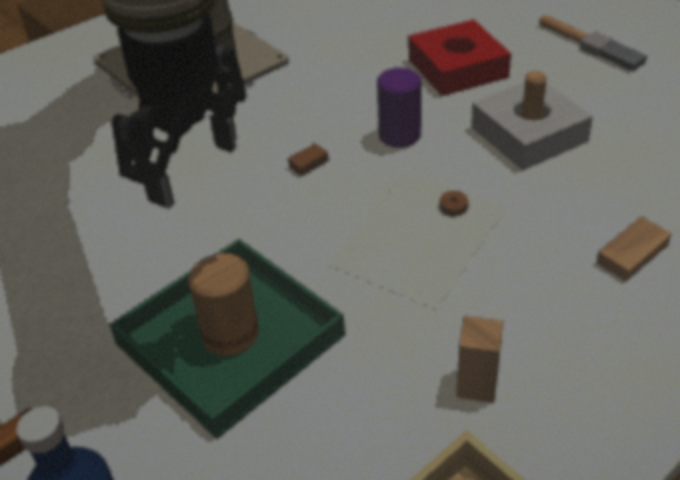

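The picture shows the thick post upright in the green tray at (225,305) and the slim post in the gauge at (535,95). The gripper is clear of both.

```bash
python3 -c "
from workcell import *
print(hand_in())"
```

```text
the job is handed in; nothing more can be done
None
```

The slim post stands upright in the aluminium gauge's bore with its foot on the bench, and the thick post stands upright in the green tray after one slipped grip; I handed the job in with the robot clear, about 19 s on the clock.

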